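Seat the blue lino carrier on its registration base

ROBOT

A 7-joint arm with a two-finger parallel gripper is mounted at the origin on the work surface. World frame = base frame: x ahead of the robot, y to its left, z up, the work surface at z = 0. Lengths are in m, angles in rad, forces in N, time in s.
With the tool pointing down it reaches from about 0.425 to 0.925 m from the base axis. Payload 6.8 kg.
Tool frame: the origin (TCP) lies on the front face of the gripper's body, between the roots of the fingers; the fingertips stand 73 mm ahead of it and the grasp point (between the pads) lies 54 mm ahead of it (env.nose_length is the distance from the TCP to the fingertips, in m); z points along the fingers, y is the line along which they close (so a half turn about z gives the same grasp; the last joint's range is limited). The gripper opens to 85 mm and grips with 20 to 120 N. Pads are 22 mm wide; open, the fingers measure 114 mm over their backs; the gripper's body (76 mm by 85 mm) begins 54 mm behind the grasp point. The pads swing forward as they close: fully open they stand 13 mm farther back than shut.
Start: joints at [-0.108, 0.477, 0.022, 1.555, -0.011, 1.109, -0.083], TCP at [0.675, 0, 0.304] pointing down, gripper open.
Joint ranges: [-2.96, 2.96], [-0.34, 2.1], [-1.41, 1.46], [0.24, 2.44], [-1.37, 4.51], [0.17, 1.92], [-2.96, 2.96]. Speed limits (rad/s): [2.39, 2.39, 3.14, 3.14, 3.14, 3.14, 3.14].

INTERFACE

Orientations are given as a unit quaternion [w, x, y, z].
In Python, from cell import env, kin, camera, calibration, job gives the robot as it stands. The module is installed in compiled form; this text tells all that it offers. Calls block until the motion is done:
- env.reach(position, orientation): joint-space move of the TCP to a pose.
- env.movel(position, velocity=0.15, rot=None, stop_force=None): straight line of the TCP; rot=None keeps the orientation; velocity is the mean speed in m/s. With stop_force (N) it stops when the force on the tool has changed by that much, and returns True; else False.
- env.goto_joints(angles): joint-space move.
- env.grip(opening, f_grip=None): finger opening in m; f_grip is the grip in N (None keeps the last); returns when the fingers have stopped.
- env.dwell(seconds).
- kin.inverse_kinematics(position, orientation): joint angles nearest the present ones, or None.
- env.get_state(): the state.
- camera(name): name is "scene" or "side" or "wrist"; returns (picture, depth): 400x640x3 uint8, blue, green, red; 400x640 float32, m along the optical axis (not along the pixel's ray), 0 where there is no reading.
- calibration(name): a dict with "fx", "fy", "cx", "cy" (pixels), "k1" (the pictures are not rectified: a ray, as slopes to the right and down, at radius r is drawn at 1 + k1 r^2 times it, then the intrinsics apply), "rvec" (rotation vector, rad) and "tvec" (3), from world to camera coordinates, as OpenCV has them. Camera axes: x right, y down, z forward; pixel columns grow to the right and rows downward; lengths in m; the calibration is good to about 2 mm. A picture is of the moment at which its call begins: read the wrist's pose just before it. calibration takes no time and is no camera call; for the wrist camera it gives the pose at the moment of the call.
A pose or a line that the arm cannot do raises env.PlanningError and nothing moves.
- job.job_done(): hands the job in; it is judged then, once.
The state is a dict: "time": time; "qpos": joint angles; "joint_velocities": joint speeds; "joint_torque": joint torques, N m; "tcp_pos": TCP position; "orientation": TCP orientation; "force": force on the tool from outside, world axes, zero at the start; "torque": the same for the moment, N m; "opening": finger opening in m; "gripper_force": force on a finger pad.
Only numpy, scipy, OpenCV 4.12 (cv2) and the standard library are available. Lean on these libraries where they do the work, as an engineer would, in place of code of your own. Each camera call takes 0.05 s, during which the arm holds its last target. There are 200 camera calls.

TASK

Pick up the T-shaped block carrier with the blue lino block and seat it on the dark grey registration base, so that its three ball feet rest fully home in the brass cone cup, the steel vee groove and on the white flat pad (stem of the T over the pad). Lower it gently rather than dropping it, let go, and leave the orange carrier where it stands.

Things in the scene. Friction and masses are not known exactly. Their poses are not given: they have to be found in the camera images.
- blue_carrier: Loose 0.3 kg T plate (8 mm, top at z 38) on 3 steel balls d 16, with a wood block, blue lino top. Origin level with ball bottoms, below block centre; z up, x along the T's stem to its end. mm: block 70 (x) x 40 (y), z 38-63, centred on x=y=0; pinch its long sides, y=+-20, from above. Crossbar 40 x 130 at x=-32; stem 40 wide to x=84. Balls at (x,y) = (-32,45), (-32,-45), (64,0).
- orange_carrier: A carrier of the same shape, size and frame as the blue one, but with an orange lino top; not to be used or moved.
- seat_base: Fixed dark grey plate 166x156x10 mm. Origin on the table below the seated carrier's origin; z up, x to the white pad. mm: brass cone cup at (x,y)=(-32,45), steel vee groove along y at (-32,-45): mouths 36 wide, rims z 31, slippery 50 deg walls; flat white pad d 44, top z 14, at (64,0). Seated carrier: same axes, origin at (0,0,14.4). Released balls slide home from about 10 mm off.
There are look-alikes about, which are no part of the job. What is shaped like the blue_carrier but green is not meant.

How it is judged:
By the outcome, as a careful person would: the job done as asked, in the order asked, and still so for the second after the job is handed in, with the robot touching nothing.
It also fails if it takes over 37 s, if anything falls off the work surface, if the arm or the gripper's body presses on something with over 40 N, if the wrist force passes 120 N, or if a joint passes its speed limit or range.

## Working session

There is one attempt and no reset: what is moved stays moved. The work goes in short steps, each a Python script; the robot and the scene stay as the last script left them, time stands still between calls to the robot, and variables do not carry over. Pictures are saved under pics/ and viewed, at most 10 in all, crops included, and the job is handed in when it is done.

```bash
mkdir -p pics; python3 - <<'E'
from cell import env,camera,calibration
import cv2,numpy as np
for n in ("scene","side"):
    p,d=camera(n); cv2.imwrite(f"pics/{n}0.png",p); np.savez(f"pics/{n}0.npz",p=p,d=d)
    c=calibration(n); print(n,c, (d>0).mean())
print(env.get_state()["time"],env.get_state()["orientation"],env.nose_length)
E
```

```text
scene {'fx': 392.877179576809, 'fy': 392.877179576809, 'cx': 316.46889391559364, 'cy': 199.3404762656136, 'k1': -0.07824835634491882, 'rvec': array([ 0.97722389,  2.60090025, -0.90536021]), 'tvec': array([ 0.28753624, -0.22569544,  1.12378493])} 0.99587890625
side {'fx': 461.50828558225896, 'fy': 461.50828558225896, 'cx': 327.9085168199382, 'cy': 201.30803008464363, 'k1': -0.10020115219689876, 'rvec': array([ 2.39300024, -0.39529565,  0.13834028]), 'tvec': array([-0.39135924,  0.17053715,  0.96185033])} 0.99612890625
0.1 [-5.26036504e-04  7.07095000e-01  7.07118103e-01 -6.10388110e-04] 0.0726
```

View pics/scene0.png

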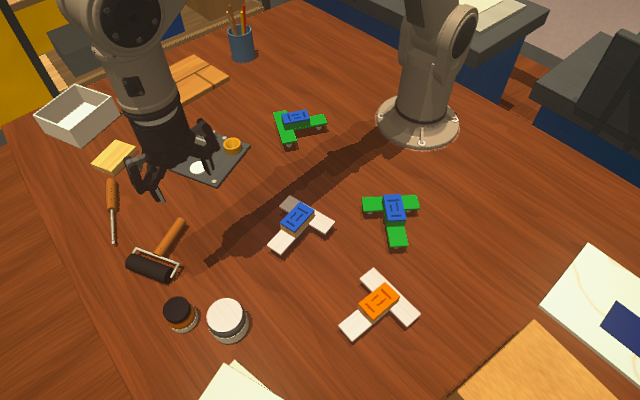

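View pics/side0.png

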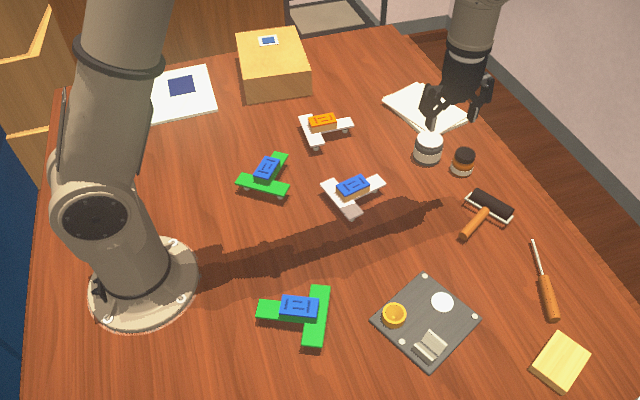

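Scene picture: there are three blue-topped candidates. White plate with blue top at (297,216), green plate at (296,117), green plate at (394,208); orange on white is at (379,300). The one on the white plate is the target, side view (353,185). In the side view the base has its cup at (395,315), groove at (431,346) and pad at (442,301).

```bash
cat > h.py <<'E'
import cv2,numpy as np
def rays(c,uv):
    K=np.array([[c["fx"],0,c["cx"]],[0,c["fy"],c["cy"]],[0,0,1.]])
    n=cv2.undistortPoints(np.asarray(uv,float).reshape(-1,1,2),K,np.array([c["k1"],0,0,0,0.]))[:,0]
    R=cv2.Rodrigues(np.asarray(c["rvec"],float))[0]
    return -R.T@np.asarray(c["tvec"]).ravel(), np.c_[n,np.ones(len(n))]@R   # origin, dirs (depth-normalised)
def onplane(c,uv,z):
    o,d=rays(c,uv); return (o+d*((z-o[2])/d[:,2])[:,None])[:,:2]
def blobs(mask,amin=30):
    n,l,s,ce=cv2.connectedComponentsWithStats(mask.astype(np.uint8))
    return [(l==i,s[i,4],ce[i]) for i in range(1,n) if s[i,4]>=amin]
def rect(c,m,z):
    k=max(cv2.findContours(m.astype(np.uint8),cv2.RETR_EXTERNAL,cv2.CHAIN_APPROX_NONE)[0],key=len)[:,0]
    (x,y),(w,h),a=cv2.minAreaRect((onplane(c,k,z)*1000).astype(np.float32))
    if w<h: w,h,a=h,w,a+90
    return np.round([x,y,w,h,(a+90)%180-90],1)
E
python3 - <<'E'
from h import *
from cell import calibration
for n,pix in (("scene",(297,216)),("side",(353,185))):
    f=np.load(f"pics/{n}0.npz"); p,d=f["p"],f["d"]; c=calibration(n)
    hsv=cv2.cvtColor(p,cv2.COLOR_BGR2HSV); H,S,V=[hsv[...,i].astype(int) for i in range(3)]
    blue=cv2.morphologyEx(((abs(H-110)<15)&(S>120)&(V>60)).astype(np.uint8),cv2.MORPH_CLOSE,np.ones((5,5)))
    for m,a,ce in blobs(blue,150): 
        r=rect(c,m,.063); print(n,"blue",ce.round(1),a,r)
        v,u=np.nonzero(m); o,dd=rays(c,np.c_[u,v]); w=o+dd*d[v,u][:,None]; print("   depth med",np.median(w,0).round(4))
    # plate by depth: height map near the carrier
    v,u=np.mgrid[:400,:640]; o,dd=rays(c,np.c_[u.ravel(),v.ravel()]); w=(o+dd*d.ravel()[:,None]).reshape(400,640,3)
    b=onplane(c,[pix],.063)[0]
    near=np.hypot(w[...,0]-b[0],w[...,1]-b[1])<.12
    pl=near&(abs(w[...,2]-.038)<.006)&(S<90)
    print(n,"plate mean",w[pl].mean(0).round(4),pl.sum())
    if n=="side":
        for nm,m,z in (("brass",(abs(H-20)<10)&(S>140)&(V>120),.031),("white",(S<60)&(V>170),.014)):
            for mm,a,ce in blobs(m,60):
                x=onplane(c,[ce],z)[0]
                if x[0]>.3 and 300<ce[1]+20<380 and 360<ce[0]<490: print(nm,ce.round(1),a,rect(c,mm,z),w[mm].mean(0).round(4))
    x0,y0=(pix[0]-50,pix[1]-45); crop=cv2.resize(p[y0:y0+90,x0:x0+100],None,fx=4,fy=4,interpolation=2)
    if n=="side":
        b2=cv2.resize(p[265:375,365:485],None,fx=3.2727,fy=3.2727,interpolation=2); b2=b2[:360]; cv2.imwrite("pics/crop1.png",np.hstack([crop,b2]))
E
```

```text
scene blue [174.4  27.9] 249 [ 289.7 -854.9  193.6   61.3   43.8]
   depth med [ 0.1376 -1.3083 -0.1767]
scene blue [295.1 116.5] 277 [ 293.9 -186.4   69.6   43.4  -25.9]
   depth med [ 0.2939 -0.1862  0.0628]
scene blue [394.  207.6] 494 [323.  192.3  71.5  42.   53.1]
   depth med [0.323  0.1937 0.0628]
scene blue [296.7 216.4] 504 [496.9  70.6  70.4  40.7  11.5]
   depth med [0.4976 0.0708 0.0627]
scene blue [629.2 330. ] 778 [203.5 669.6  87.9  61.3  14.3]
   depth med [0.1625 0.6904 0.0119]
scene plate mean [0.5021 0.0778 0.0373] 929
side blue [ 13.4 267.9] 6498 [-250.6  143.3  727.2   92.3  -83. ]
   depth med [-0.6755  0.7177 -0.6333]
side blue [266.1 167.1] 353 [321.1 186.9  70.1  40.5  52.3]
   depth med [0.3208 0.1883 0.0613]
side blue [352.2 184.6] 385 [494.7  65.5  68.9  40.5  13. ]
   depth med [0.4945 0.0667 0.0615]
side blue [298.9 306. ] 748 [ 291.7 -192.3   70.4   41.4  -25.2]
   depth med [ 0.292  -0.1922  0.0622]
side plate mean [0.4859 0.0585 0.0363] 814
brass [372.1 293. ] 381 [ 439.8 -193.5   98.4   55.3   60.5] [ 0.4488 -0.178  -0.0008]
brass [393.4 314.9] 504 [ 460.5 -252.3   55.7   44.1   65.5] [ 0.4611 -0.2514  0.0284]
brass [390.7 357.6] 367 [ 419.3 -331.   104.3   46.   -68.3] [ 0.4292 -0.3188  0.0015]
brass [474.6 352.4] 90 [ 571.5 -368.8   37.6   22.3   77.3] [ 0.5838 -0.3626 -0.0006]
brass [489.7 355.8] 104 [ 593.2 -387.4   46.3   20.    71.7] [ 6.077e-01 -3.786e-01 -6.000e-04]
white [442.  301.6] 379 [ 569.1 -250.5   45.9   44.1   63.4] [ 0.5668 -0.2528  0.0194]
white [433.9 341.8] 366 [ 514.7 -321.4   47.4   31.3  -64.8] [ 0.5103 -0.3264  0.0268]
white [424.7 350.8] 166 [ 490.8 -331.5   46.3   13.6  -65.6] [ 0.4873 -0.3358  0.0247]
```

View pics/crop1.png

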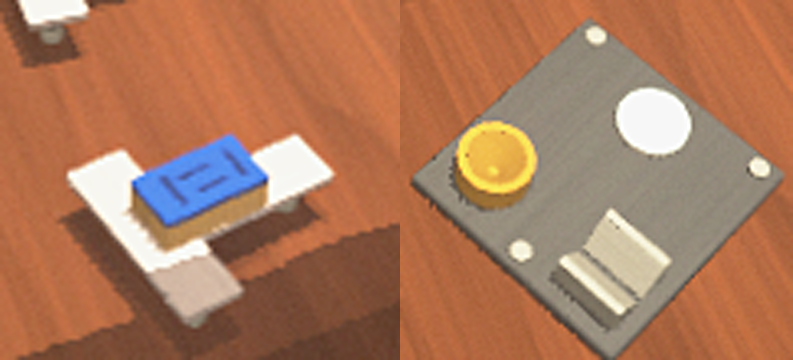

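The crop confirms a white T with a blue lino block, stem towards +x (yaw about 12°). The base has its pad at upper right, cup at left and groove at the bottom, which gives a yaw of about 25°. Next I look closer at both with the wrist camera.

```bash
cat >> h.py <<'E'
from scipy.spatial.transform import Rotation as Ro
R0=Ro.from_matrix(np.array([[0,1,0],[1,0,0],[0,0,-1.]]).T.T)
def quat(a):  # tool y at world angle a (deg), tool down
    q=(Ro.from_euler('z',a,degrees=True)*R0).as_quat(); return [q[3],q[0],q[1],q[2]]
E
python3 - <<'E'
from h import *
from cell import env,kin,camera,calibration
s=env.get_state(); c=calibration("wrist"); o,d=rays(c,[(320,200)])
Rt=(Ro.from_quat(np.r_[s["orientation"][1:],s["orientation"][0]]))
ot=Rt.inv().apply(o-s["tcp_pos"]); dt=Rt.inv().apply(d[0]); print("cam in tool",ot,dt,c["fx"])
for a in (102.3,-77.7,115.5,-64.5): print(a,np.round(kin.inverse_kinematics([.5,-.1,.3],quat(a)),2))
import json
for n,a,(x,y) in (("base",-64.5,(.511,-.278)),("blue",-77.7,(.5,.068))):
    R=Ro.from_euler('z',a,degrees=True)*R0; z=.30
    oo=R.apply(ot); dd=R.apply(dt); t=(.03-z-oo[2])/dd[2]; off=oo+dd*t
    p=[x-off[0],y-off[1],z]; print(n,p)
    try: env.reach(p,quat(a))
    except env.PlanningError as e:
        print(e); continue
    env.dwell(.15)
    c=calibration("wrist"); im,dep=camera("wrist"); cv2.imwrite(f"pics/w_{n}.png",im)
    np.savez(f"pics/w_{n}.npz",p=im,d=dep,**c); print(env.get_state()["time"],env.get_state()["force"])
a,b=[cv2.imread(f"pics/w_{n}.png") for n in ("base","blue") ]
cv2.imwrite("pics/w2.png",cv2.resize(np.vstack([a,b]),None,fx=.75,fy=.75,interpolation=cv2.INTER_AREA))
E
```

```text
cam in tool [ 0.07096555  0.00147557 -0.06993649] [-0.26889058  0.0061624   0.96321954] 342.9126032997715
102.3 [ 0.34  0.23 -0.31  1.93  0.08  0.99  1.78]
-77.7 [-0.2   0.21  0.32  1.97 -0.08  0.98 -1.2 ]
115.5 [ 0.38  0.23 -0.35  1.93  0.09  0.99  2.  ]
-64.5 [-0.16  0.21  0.27  1.96 -0.07  0.98 -0.98]
base [np.float64(0.5310277720185717), np.float64(-0.2644028714157976), 0.3]
1.45 [-0.06255283 -0.68915337  0.12520163]
blue [np.float64(0.5226035324520438), np.float64(0.07666451836241443), 0.3]
2.9333 [0.38029184 0.31151457 0.49573207]
```

View pics/w2.png

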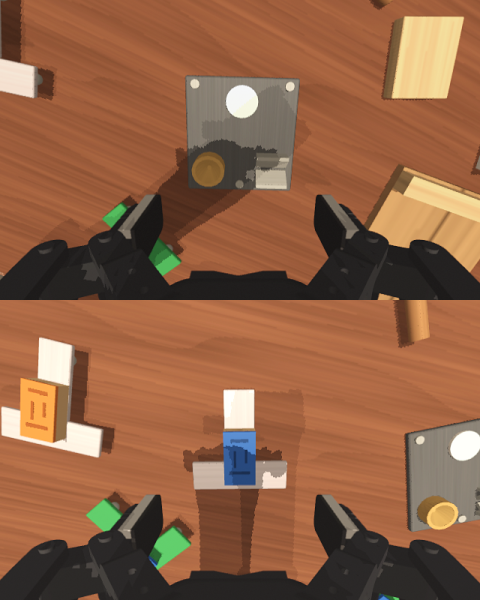

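Top half: base with its pad at full-resolution pixel (322,135), cup (277,226), groove (363,228). Bottom half: blue carrier with the block at (318,210), stem up. The orientations match what I expected. Now the numbers.

```bash
cat > m.py <<'E'
from h import *
def load(n):
    f=np.load(f"pics/{n}.npz"); p,d=f["p"],f["d"]; c={k:f[k] for k in("fx","fy","cx","cy","k1","rvec","tvec")}
    for k in("fx","fy","cx","cy","k1"): c[k]=float(c[k])
    hsv=cv2.cvtColor(p,cv2.COLOR_BGR2HSV).astype(int)
    v,u=np.mgrid[:400,:640]; o,dd=rays(c,np.c_[u.ravel(),v.ravel()]); w=(o+dd*d.ravel()[:,None]).reshape(400,640,3)
    return c,hsv,w
def blue(n,z=.063,near=None):
    c,hsv,w=load(n); H,S,V=hsv[...,0],hsv[...,1],hsv[...,2]
    m=cv2.morphologyEx(((abs(H-110)<15)&(S>100)&(V>30)).astype(np.uint8),cv2.MORPH_CLOSE,np.ones((7,7)))
    for mm,a,ce in blobs(m,800): print("blue",ce.round(1),rect(c,mm,z),np.median(w[mm],0).round(4))
E
python3 - <<'E'
from m import *
blue("w_blue")
c,hsv,w=load("w_blue")
near=(np.hypot(w[...,0]-.497,w[...,1]-.068)<.13)&(abs(w[...,2]-.038)<.005)
for m,a,ce in blobs(near,500):
    k=np.argwhere(m)[:,::-1]; print("plate",ce,a,cv2.minAreaRect((onplane(c,k,.038)*1000).astype(np.float32)))
c,hsv,w=load("w_base"); H,S,V=hsv[...,0],hsv[...,1],hsv[...,2]
for m,a,ce in blobs((S<50)&(V>170)&(w[...,2]>.008)&(w[...,2]<.02),300): print("pad",ce,a,rect(c,m,.014))
hi=(w[...,2]>.027)&(w[...,2]<.036)&(np.hypot(w[...,0]-.5,w[...,1]+.28)<.11)
for m,a,ce in blobs(hi,20):
    k=np.argwhere(m)[:,::-1]; P=(onplane(c,k,.031)*1000).astype(np.float32); print("rim",ce,a,cv2.minEnclosingCircle(P),cv2.minAreaRect(P),np.median(w[m],0))
pl=(abs(w[...,2]-.010)<.004)&(np.hypot(w[...,0]-.5,w[...,1]+.28)<.16)
for m,a,ce in blobs(pl,1000): print("plate",a,rect(c,m,.010))
E
```

```text
blue [319.2 210.1] [498.4  68.7  70.2  39.6  12.9] [0.5    0.0689 0.063 ]
plate [318.25837989 145.40782123] 2148 ((554.889404296875, 81.45866394042969), (50.02101516723633, 39.87261199951172), 12.850677490234375)
plate [319.25325077 234.24582043] 3230 ((467.5617370605469, 61.709228515625), (41.09833908081055, 129.24673461914062), 12.77780532836914)
pad [322.19735099 134.9615894 ] 1510 [ 571.2 -249.    44.3   43.1   25.7]
rim [276.8490364  228.14989293] 934 ((465.2827453613281, -247.39573669433594), 23.588199615478516) ((465.5700378417969, -246.830078125), (45.80826950073242, 45.232879638671875), 25.70873260498047) [ 0.46449698 -0.24721789  0.03119762]
rim [363.25294118 212.95882353] 340 ((519.1757202148438, -321.7305908203125), 22.38288688659668) ((519.64013671875, -321.4597473144531), (8.713171005249023, 44.5181999206543), 25.676137924194336) [ 0.51961638 -0.32141493  0.03103857]
rim [361.00260417 246.5234375 ] 384 ((485.2976989746094, -336.73150634765625), 22.16505241394043) ((485.86077880859375, -336.489990234375), (12.421110153198242, 43.500770568847656), 23.212739944458008) [ 0.48499611 -0.33717656  0.03071472]
plate 17106 [ 525.8 -269.5  164.9  154.9   24.1]
```

```bash
python3 - <<'E'
from m import *
from cell import env,camera,calibration
q=quat(-77.2); x,y=.5054,.0703
env.reach([x,y,.18],q); 
print(env.movel([x,y,.108],.1,stop_force=12), env.get_state()["tcp_pos"],env.get_state()["force"])
env.grip(.0,40); s=env.get_state(); print("grip",s["opening"],s["gripper_force"],s["force"])
env.movel([x,y,.208],.12); env.dwell(.1); s=env.get_state(); print(s["opening"],s["gripper_force"],s["force"],s["time"],s["tcp_pos"])
c=calibration("wrist"); im,d=camera("wrist"); cv2.imwrite("pics/w_g.png",im); np.savez("pics/w_g.npz",p=im,d=d,**c)
blue("w_g",.163)
im,d=camera("side"); cv2.imwrite("pics/side_g.png",np.vstack([im[20:320,150:550]]))
E
```

```text
False [0.50593342 0.07038796 0.10861454] [-0.09303684 -0.39085901  0.07622444]
grip 0.03922199367230891 41.23915220901836 [0.90977854 0.66579213 4.69099791]
0.039174031314792114 40.640423346776515 [ 0.94444278 -0.01071515 -2.51449839] 5.925 [0.50480373 0.07019318 0.20706022]
blue [317.5 294.3] [504.7  70.4  58.8  39.4  12.8] [0.5075 0.0708 0.1613]
```

View pics/side_g.png

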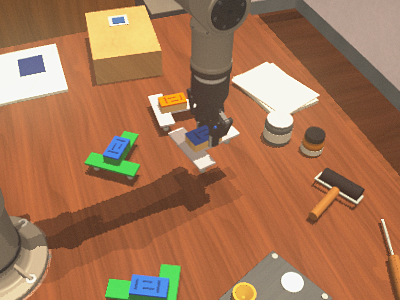

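View pics/w_g.png

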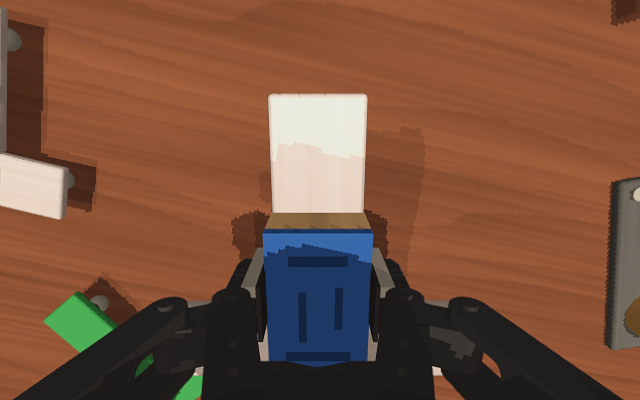

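Both pictures show the carrier held level-looking by its long sides, block at (318,294), stem up to (317,95). I check the tilt, then place it.

```bash
python3 - <<'E'
from m import *
from cell import env,camera,calibration
c,hsv,w=load("w_g")
for r in ((slice(110,200),slice(280,356)),(slice(240,345),slice(275,362))):
    P=w[r].reshape(-1,3); A=np.c_[P[:,:2]-P[:,:2].mean(0),np.ones(len(P))]; s=np.linalg.lstsq(A,P[:,2],rcond=None)[0]; print("slope deg",np.degrees(s[:2]).round(2),"z",s[2].round(4))
if np.hypot(*s[:2])<.06:
    q=quat(-65.7); x,y=.5195,-.2722
    env.reach([x,y,.208],q); env.dwell(.2)
    env.movel([x,y,.150],.1); env.dwell(.1); s=env.get_state(); print(s["tcp_pos"],s["force"],s["time"])
    print(env.movel([x,y,.1215],.02,stop_force=5)); s=env.get_state(); print(s["tcp_pos"],s["force"],s["time"])
    im,d=camera("side"); cv2.imwrite("pics/side_p.png",cv2.resize(im[200:400,300:560],None,fx=3,fy=3,interpolation=2))
E
```

```text
slope deg [6.98 1.56] z 0.1369
slope deg [11.23  2.53] z 0.1619
```

```bash
python3 - <<'E'
from m import *
c,hsv,w=load("w_g")
for v in (105,130,155,180,200,240,260,280,300,320,340): print(v,np.median(w[v,290:345],0).round(4), np.median(w[v,285:295],0)[2].round(4),np.median(w[v,340:350],0)[2].round(4))
c,hsv,w=load("w_blue")
for v in (130,145,160,185,200,220,235): print(v,np.median(w[v,308:330],0).round(4))
E
```

```text
105 [0.5744 0.0864 0.1362] 0.1362 0.1361
130 [0.565  0.0843 0.1363] 0.136 0.136
155 [0.5552 0.082  0.1362] 0.1361 0.1365
180 [0.5449 0.0797 0.1363] 0.1367 0.1363
200 [0.5361 0.0777 0.1363] 0.1363 0.1364
240 [0.5285 0.0763 0.1612] 0.1616 0.1616
260 [0.5211 0.0743 0.1617] 0.1617 0.1616
280 [0.5127 0.0724 0.1613] 0.1613 0.1617
300 [0.5045 0.0706 0.1613] 0.1611 0.1615
320 [0.4958 0.0686 0.1615] 0.1613 0.1614
340 [0.4868 0.0664 0.1613] 0.1611 0.1613
130 [0.5701 0.0846 0.0379]
145 [0.5564 0.0817 0.0378]
160 [0.5422 0.0786 0.038 ]
185 [0.5235 0.0746 0.0633]
200 [0.5097 0.0716 0.0629]
220 [0.4903 0.0675 0.063 ]
235 [0.4753 0.0643 0.0629]
```

The carrier is level. The slope came from outlier pixels in the fit, so I go ahead and place it.

```bash
python3 - <<'E'
from h import *
from cell import env,camera
q=quat(-65.7); x,y=.5195,-.2722
env.reach([x,y,.208],q); env.dwell(.2)
env.movel([x,y,.150],.1); env.dwell(.1); s=env.get_state(); print(s["tcp_pos"],s["force"],s["time"])
print(env.movel([x,y,.1215],.02,stop_force=5)); s=env.get_state(); print(s["tcp_pos"],s["force"],s["time"])
im,d=camera("side"); cv2.imwrite("pics/side_p.png",cv2.resize(im[200:400,300:560],None,fx=3,fy=3,interpolation=2))
E
```

```text
[ 0.52002526 -0.2725114   0.1508141 ] [ 0.637491   -0.08111564 -3.20341126] 8.35
True
[ 0.52014024 -0.27208553  0.12297578] [ 0.43269557 -0.22895204  5.09728625] 9.6083
```

View pics/side_p.png

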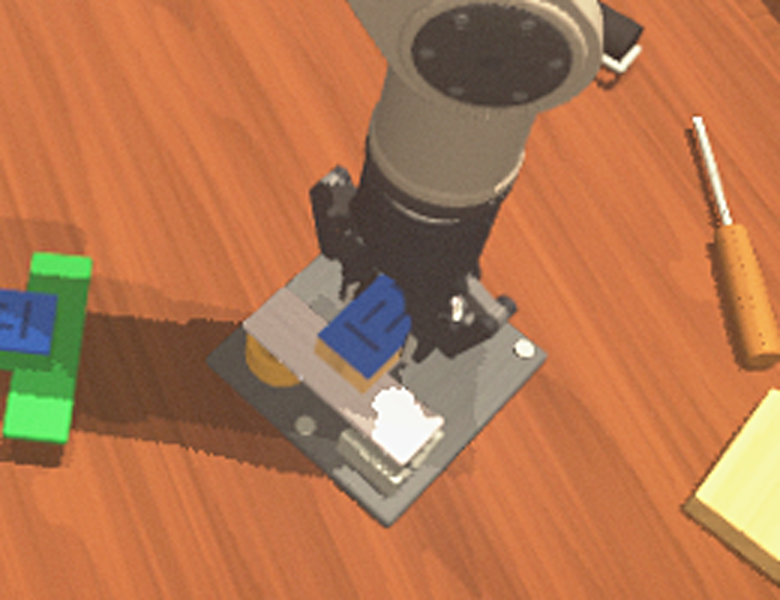

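The carrier is over the base, crossbar on the cup and groove. Contact came at TCP z 0.123, which is the seated height. I release and verify.

```bash
python3 - <<'E'
from m import *
from cell import env,camera,calibration
s0=env.get_state()["tcp_pos"]
env.grip(.05); env.dwell(.2); env.grip(.08)
env.movel([s0[0],s0[1],.2],.1)
# view pose, same as the earlier base look
env.reach([.531,-.2644,.30],quat(-65.7)); env.dwell(.4)
c=calibration("wrist"); im,d=camera("wrist"); cv2.imwrite("pics/w_end.png",im); np.savez("pics/w_end.npz",p=im,d=d,**c)
blue("w_end",.0774)
c,hsv,w=load("w_end")
o=np.array([.5131,-.2751]); a=np.radians(24.3); L=(w[...,:2]-o)@np.array([[np.cos(a),-np.sin(a)],[np.sin(a),np.cos(a)]])
for lx,ly in ((70,0),(50,0),(-32,55),(-32,30),(-32,-30),(-32,-55),(25,0),(-25,0)):
    m=(np.hypot(L[...,0]-lx/1e3,L[...,1]-ly/1e3)<.006)&(w[...,2]>.045); print(lx,ly,m.sum(),np.median(w[m][:,2]).round(4))
print(env.get_state()["time"],env.get_state()["force"])
E
```

```text
blue [320.8 209.5] [ 513.3 -275.2   69.2   40.    24.3] [ 0.515  -0.2747  0.0774]
70 0 138 0.0523
50 0 132 0.0522
-32 55 109 0.0524
-32 30 106 0.0525
-32 -30 105 0.0523
-32 -55 106 0.0522
25 0 145 0.0774
-25 0 121 0.0775
12.4 [-0.5001317  -0.215557    0.31596495]
```

View pics/w_end.png

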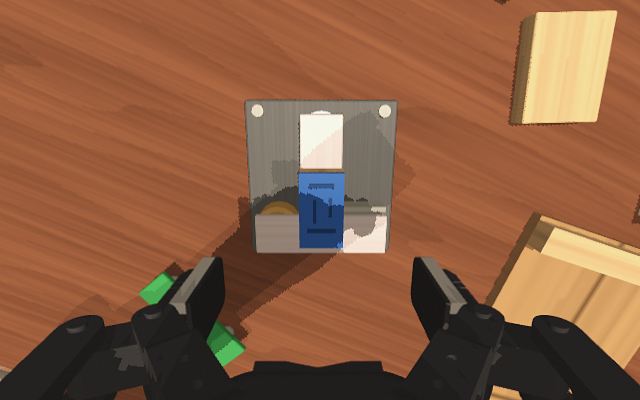

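The picture shows the carrier on the base, block at (321,210), stem over the pad. The plate top measures 52.2–52.5 mm at six points and 52.4 is expected, so it is level and fully home. The centre is within 0.3 mm.

```bash
python3 -c "
from cell import job
print(job.job_done())"
```

```text
the job is handed in; nothing more can be done
None
```

The blue carrier is seated fully home on the registration base and released, the orange carrier was not touched, and the job was handed in at about 12.4 s of the 37 s allowed.

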